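# Lock the portafilter into the espresso machine

## Task

Lock the portafilter into the espresso machine's group head: offer it up from below with its handle swung out to the left, feel for the place where its three lugs slip up into the mouth, then swing the handle to the right, towards the front, until it comes to the stop and let it down so that the lugs drop into their notches. Leave it hanging there level and locked with the handle pointing roughly to the front, let go, and leave the other things on the worktop where they stand.

Things in the scene. Friction and masses are not known exactly. Their poses are not given: they have to be found in the camera images.
- pf_grip (a point): Centre of the grip of the portafilter's level handle: black plastic, 24 mm wide, 22 mm tall, reaching from 77 to 177 mm from the cup's axis (between it and the cup a 10 mm round steel neck). This point is 125 mm from the cup's axis, 24 mm above the cup's underside, 26 mm below its rim. -x points outwards along the handle, z up. Pushing up with over about 4 N swivels it in the fingers.
- pf_rim (a point): Centre of the portafilter cup's top rim, 50 mm above its underside; axes as pf_grip (handle along -x). Three lugs, 10 mm wide and 5 mm tall, tops flush with the rim, stick out to 36 mm from the axis: one straight above the handle's neck, the others 120 degrees to either side.
- portafilter: The loose portafilter, about 0.3 kg (most of it in the cup): an open round steel cup, 58 mm across and 50 mm tall, standing on the worktop, with one straight handle. Origin at the centre of the cup's underside, axes as pf_grip.
- group_mouth (a point): Centre of the round mouth of the group head, facing down, in the plane of its lower edge, 160 mm above the worktop. Machine's frame: -x to its front, +y to the left as seen by one facing it, z up. Collar 87 mm outside; bore 62 mm; room for the lugs out to 77 mm across. Three gates 120 degrees apart, 7 to 10 degrees wider than a lug on either side.
- group_ceiling (a point): Ceiling inside the group, on its axis, 18 mm above the mouth. Insert with the handle swung 46 degrees to the left of straight front, give or take 15: the ring's own angle is hidden and must be felt for. At a wrong angle the lugs butt on the ring's lower edge (rim level with the mouth); at a gate the rim rises freely to this ceiling.
- group_lock (a point): Where the rim's centre is when locked: on the axis, 10 mm above the mouth. From the gate, with the rim over 13 mm above the mouth, the handle turns right (counter-clockwise from above) over a ledge: 46 degrees from mid-gate to mid-notch (35 to 60 from where it happened to enter), 2 to 5 degrees on a hard stop. The lugs then drop 3 mm into the notches; handle within 20 degrees of front.
- machine: The fixed espresso machine, steel; origin on the group's axis at worktop level, -x to its front. The head above the collar is 92 mm wide, reaches 48 mm in front of the axis and 272 mm up; the column starts 60 mm behind the axis, is 136 mm wide and 282 mm tall with a cup on it; drip tray 44 mm high, 136 mm wide, to 78 mm in front of the axis.
- mug_blue_mid (a point): Bystander, not to be disturbed: blue and white mug, 78 mm across, 92 mm tall, handle to one side; point 40 mm above its underside (on its upright middle line, z up).
- lemon_mid (a point): Bystander, not to be disturbed: lemon, about 71x53x51 mm, lying on the worktop; point 25 mm above its underside.
- jam_jar_mid (a point): Bystander, not to be disturbed: jam jar, 68 mm across, 84 mm tall; point 40 mm above its underside (on its upright middle line, z up).
- salt_shaker_mid (a point): Bystander, not to be disturbed: salt shaker, 44 mm across, 90 mm tall; point 40 mm above its underside (on its upright middle line, z up).
- tin_tomatoes_mid (a point): Bystander, not to be disturbed: low tin, 75 mm across, 58 mm tall; point 40 mm above its underside (on its upright middle line, z up).
- spice_jar_0_mid (a point): Bystander, not to be disturbed: spice jar, 41 mm across, 105 mm tall, at the back left; point 40 mm above its underside (on its upright middle line, z up).
- spice_jar_1_mid (a point): Bystander, not to be disturbed: second spice jar, same size, beside the other; point 40 mm above its underside (on its upright middle line, z up).

How it is judged:
By the outcome, as a careful person would: the job done as asked, in the order asked, and still so for the second after the job is handed in, with the robot touching nothing.
It also fails if it takes over 67 s, if anything falls off the work surface, if the arm or the gripper's body presses on something with over 40 N, if the wrist force passes 120 N, or if a joint passes its speed limit or range.

## Robot

A 6-joint arm with a two-finger parallel gripper is mounted at the origin on a cart in front of the work surface, level with it; the furniture and walls round the work are solid. World frame = base frame: x ahead of the robot, y to its left, z up, the work surface at z = 0. Lengths are in m, angles in rad, forces in N, time in s.
With the tool pointing down it reaches from about 0.4 to 0.825 m from the base axis. Payload 7 kg.
Tool frame: the origin (TCP) lies at the very end of the fingers, on their centre line; the grasp point (between the pads) lies 19 mm behind it; z points along the fingers, y is the line along which they close (so a half turn about z gives the same grasp; the last joint's range is limited). The gripper opens to 88 mm and grips with 3 to 60 N. Pads are 19 mm wide; open, the fingers measure 130 mm over their backs; the gripper's body (78 mm by 193 mm) begins 47 mm behind the grasp point.
Start: joints at [-0.855, 0.359, 0.012, 0, -1.224, -0.288], TCP at [0.28, -0.614, 0.227] pointing down, gripper open.
Joint ranges: [-3.07, 3.07], [-1.43, 2.12], [-1.02, 1.25], [-3.03, 1.67], [-3.05, -0], [-3.03, 3.03]. Speed limits (rad/s): [2.39, 2.39, 3.01, 3.14, 3.14, 3.14].

## Interface

Orientations are given as [roll, pitch, yaw] about the fixed x, y, z axes, in that order (R = Rz(yaw) Ry(pitch) Rx(roll)).
In Python, from station import arm gives the robot as it stands.
- The arm moves only by the tool step_arm, never from a script. Its argument "rows" is a list of rows, each a list of 5 numbers: the shift along the world's x, y, z in m, then the turn about the world's z in rad, then the finger opening in m, from 0 to 0.0876. In form: [[x, y, z, spin, gripper], ...]. A call has 1 to 20 rows; each row is the pose to reach, as a shift and turn from the pose commanded when the call began; what a row does not reach only later rows make up. A row lasts 1/10 s, in which the tool goes at most 50 mm and 8.59 degrees, less where a joint would pass 70% of its speed; a pose out of reach is approached as far as the arm can. A call with a gripper value outside its range is refused whole. The fingers move at their own pace and stop on an object; "newtons" is the grip in N (left out, the last holds). Time passes only in rows, so rows that repeat a pose let the fingers close. It gives the time, the measured TCP pose, the force, the opening and the grip force at its end, in the units of the state.
- arm.get_state(): the state, without advancing time (a new reading comes with each control period).
- arm.grab_frame(name): name is "scene" or "side" or "wrist"; returns a dict with "color" (420x560x3 uint8, blue, green, red), "vfov" (degrees; the focal length in pixels is half the picture's height over the tangent of half this angle, whatever the lens; pixels are square), "cx", "cy" (the principal point, pixels), "rvec" (rotation vector, rad) and "tvec" (3), from world to camera coordinates, as OpenCV has them. Camera axes: x right, y down, z forward; pixel columns grow to the right and rows downward; lengths in m; the calibration is good to about 2 mm. A picture is of the moment at which its call begins. There is no depth.
- arm.job_done(): hands the job in; it is judged then, once.
The state is a dict: "t": time; "q": joint angles; "qd": joint speeds; "joint_efforts": joint torques, N m; "eef_pos": TCP position; "ee_rot": TCP orientation; "force": force on the tool from outside, world axes, zero at the start; "moment": the same for the moment, N m; "width": finger opening in m; "gripper_force": force on a finger pad.
Only numpy, scipy, OpenCV 4.12 (cv2) and the standard library are available. Lean on these libraries where they do the work, as an engineer would, in place of code of your own. Each camera call takes 0.05 s, during which the arm holds its last target. There are 200 camera calls.

## Working session

There is one attempt and no reset: what is moved stays moved. The work goes in short steps, Python scripts to look and compute and a tool call to move; the robot and the scene stay as the last step left them, time stands still between calls to the robot, and variables do not carry over. Pictures are saved under pics/ and viewed, at most 10 in all, crops included, and the job is handed in when it is done.

Besides the shell and the picture viewer there is one more tool, called in YAML: its name, and indented under it one key for each argument. step_arm: Moves the arm, as the interface text tells. Its arguments: {"type":"object","properties":{"rows":{"type":"array"},"newtons":{"type":"number"}},"required":["rows"]}

```bash
mkdir -p pics; ls; cat > h.py <<'E'
import numpy as np,cv2,pickle
from station import arm
def grab(n,save=None):
    f=arm.grab_frame(n)
    if save: cv2.imwrite('pics/'+save+'.png',f['color']); pickle.dump(f,open('pics/'+save+'.pkl','wb'))
    return f
def K(f):
    h=f['color'].shape[0]; fl=h/2/np.tan(np.radians(f['vfov'])/2)
    return np.array([[fl,0,f['cx']],[0,fl,f['cy']],[0,0,1.]])
def ray(f,u,v):
    R=cv2.Rodrigues(np.array(f['rvec'],float))[0]; t=np.array(f['tvec'],float).ravel()
    d=R.T@np.linalg.inv(K(f))@np.array([u,v,1.]); return -R.T@t,d/np.linalg.norm(d)
def onz(f,u,v,z):
    c,d=ray(f,u,v); return c+d*(z-c[2])/d[2]
def proj(f,P):
    return cv2.projectPoints(np.array(P,float).reshape(-1,3),np.array(f['rvec'],float),np.array(f['tvec'],float),K(f),None)[0].reshape(-1,2)
E
python3 - <<'E'
from h import *
s=arm.get_state(); print(s)
a=grab('scene','s0');b=grab('side','d0');c=grab('wrist','w0')
for f in(a,b,c): print(f['vfov'],f['cx'],f['cy'],[k for k in f],ray(f,f['cx'],f['cy']))
E
```

```text
pics
{'t': 0.0, 'q': array([-8.54896033e-01,  3.59384383e-01,  1.10259971e-02, -3.45569448e-04,
       -1.22411540e+00, -2.88114257e-01]), 'qd': array([-3.73159051e-04, -5.77855530e-04, -5.34947099e-04,  1.38200611e-03,
       -3.16654135e-04,  9.41363622e-05]), 'joint_efforts': array([ 1.07157219e-03, -5.82715917e+01,  2.93065041e+01,  6.99700803e+00,
        7.05625236e-03, -1.87296123e-04]), 'eef_pos': array([ 0.27979211, -0.61371765,  0.22561084]), 'ee_rot': array([ 3.13989203e+00, -1.65221641e-04, -2.71392417e+00]), 'force': array([-0.35506424,  0.43805568,  0.70002315]), 'moment': array([-0.04922348,  0.02081044, -0.01935587]), 'gripper_force': 0.0, 'width': 0.08740532022595644}
56.96339783182942 282.19379523367496 210.7126951105492 ['color', 'vfov', 'cx', 'cy', 'rvec', 'tvec'] (array([0.0419509 , 0.51049295, 0.60185235]), array([ 0.62239138, -0.55797883, -0.54889762]))
56.46503702754859 282.4604890661733 212.78812259935646 ['color', 'vfov', 'cx', 'cy', 'rvec', 'tvec'] (array([0.16210648, 0.62270468, 0.74277267]), array([ 0.42640096, -0.63245116, -0.64667438]))
64.71230322291703 284.254653319687 205.32321132794303 ['color', 'vfov', 'cx', 'cy', 'rvec', 'tvec'] (array([ 0.20380867, -0.64822243,  0.38421043]), array([ 0.2804256 ,  0.12778752, -0.95133161]))
```

View pics/s0.png

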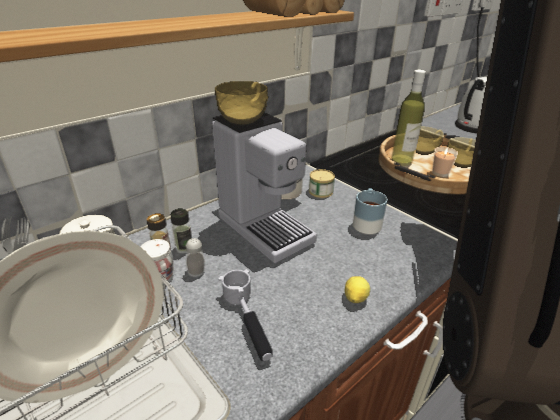

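View pics/d0.png

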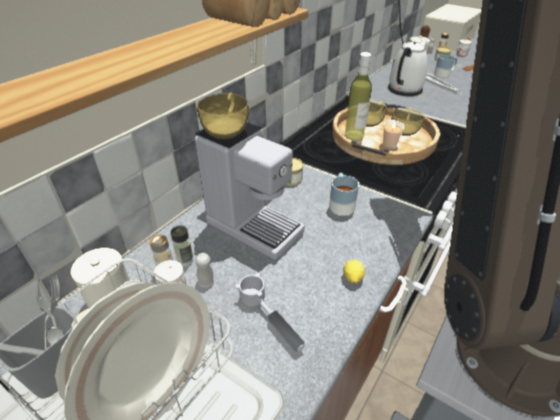

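The scene view shows the portafilter cup at about (236,288) with its handle running to (265,355), and the machine's collar at about (280,185). In the side view the cup is at (252,290) and the handle ends at (300,343). I'll zoom in next.

```bash
python3 - <<'E'
from h import *
a=cv2.imread('pics/s0.png');b=cv2.imread('pics/d0.png')
m=np.vstack([np.hstack([cv2.resize(a[120:270,205:325],(480,600),interpolation=2)[:, :400]]) ]) 
def c(i,x,y,w,h,s): return cv2.resize(i[y:y+h,x:x+w],None,fx=s,fy=s,interpolation=cv2.INTER_CUBIC)
# top: scene & side machine, 100x75 at x4 ; bottom: portafilter
m=np.vstack([np.hstack([c(a,222,125,100,75+0,4)[:300],c(b,205,130,100,75,4)]),np.hstack([c(a,200,264,100,75,4),c(b,220,265,100,75,4)])])
cv2.imwrite('pics/m0.png',m)
m=np.hstack([c(a,210,160,100,150,4),c(b,200,170,100,150,4)])
E
```

```text
(no output)
```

View pics/m0.png

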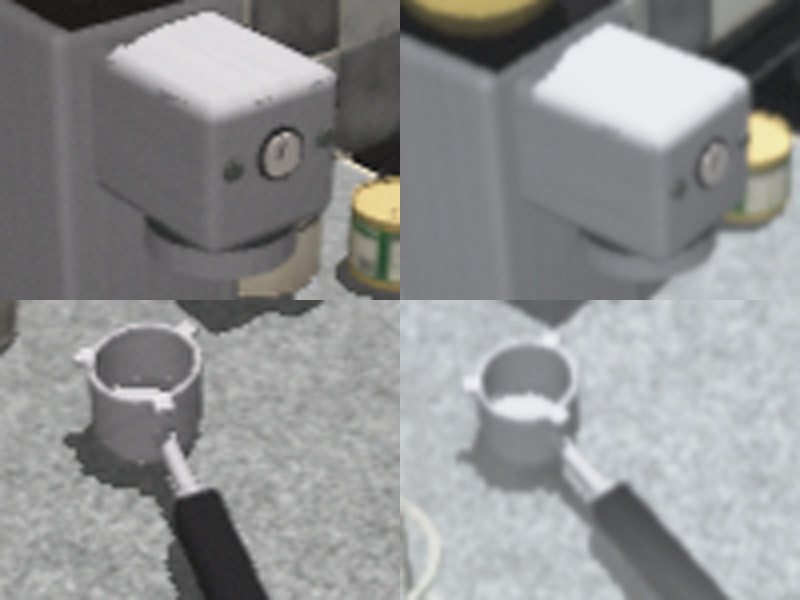

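The crops show the portafilter rim centre at scene (236.5,280) and side (251.5,285). They also show usable head corners, with the front-top-left one at scene (275,153). Next step: cast rays for all of these.

```bash
python3 - <<'E'
from h import *
L=lambda n:pickle.load(open(f'pics/{n}.pkl','rb'))
a,b=L('s0'),L('d0')
print('rim',onz(a,236.5,280.4,.05),onz(b,251.5,285.5,.05))
for f,box in((a,(235,305,280,370)),(b,(260,300,310,355))):
    x0,y0,x1,y1=box; g=f['color'][y0:y1,x0:x1].max(2); m=(g<60).astype(np.uint8)
    n,l,s,c=cv2.connectedComponentsWithStats(m); k=1+np.argmax(s[1:,4]); p=np.argwhere(l==k)[:,::-1]+[x0,y0]
    r=cv2.minAreaRect(p.astype(np.float32)); print(r, s[k])
    pts=cv2.boxPoints(r); print([onz(f,*q,.03)[:2].round(3) for q in pts], onz(f,*r[0],.026))
# machine: head corners
print('head', [onz(a,*p,.272)[:2].round(4) for p in((275,153),(305.7,143.7))],[onz(b,*p,.272)[:2].round(4) for p in((205+262/4,130+148/4),(205+348/4,130+75/4))])
P={'spice':((158,243),(180,250)),'salt':((196,275),)}
print('spice top/salt top/jam/mug/lemon/tin', [onz(a,u,v,z)[:2].round(3) for u,v,z in((157,219,.105),(180,214,.105),(194,244,.09),(158,246,.084),(370,200,.092),(357,290,.025),(321,175,.058))])
def c(i,x,y,w,h,s): return cv2.resize(i[y:y+h,x:x+w],None,fx=s,fy=s,interpolation=cv2.INTER_CUBIC)
cv2.imwrite('pics/m1.png',np.hstack([c(a['color'],215,175,110,90,3.6),c(b['color'],200,175,110,90,3.6)]))
E
```

```text
rim [0.53280611 0.19100848 0.05      ] [0.53324469 0.19323429 0.05      ]
((256.5511779785156, 335.3609313964844), (49.309181213378906, 14.387664794921875), 65.224853515625) [  8   7  29  49 621]
[array([0.468, 0.231]), array([0.464, 0.203]), array([0.361, 0.238]), array([0.366, 0.262])] [0.41434163 0.23257645 0.026     ]Traceback (most recent call last):
  File "<stdin>", line 7, in <module>
    return _wrapfunc(a, 'argmax', axis=axis, out=out, **kwds)
    return bound(*args, **kwds)
ValueError: attempt to get argmax of an empty sequence
```

```bash
python3 - <<'E'
from h import *
L=lambda n:pickle.load(open(f'pics/{n}.pkl','rb'))
a,b=L('s0'),L('d0')
print('head', [onz(a,*p,.272)[:2].round(4) for p in((275,153),(305.7,143.7))],[onz(b,*p,.272)[:2].round(4) for p in((205+262/4,130+148/4),(205+348/4,130+75/4))])
print('spice top/salt top/jam/mug/lemon/tin', [onz(a,u,v,z)[:2].round(3) for u,v,z in((157,219,.105),(180,214,.105),(194,244,.09),(158,246,.084),(370,200,.092),(357,290,.025),(321,175,.058))])
def c(i,x,y,w,h,s): return cv2.resize(i[y:y+h,x:x+w],None,fx=s,fy=s,interpolation=cv2.INTER_CUBIC)
cv2.imwrite('pics/m1.png',np.hstack([c(a['color'],215,175,110,90,3.6),c(b['color'],200,175,110,90,3.6)]))
E
```

```text
head [array([0.5839, 0.0474]), array([ 0.5784, -0.0331])] [array([0.58 , 0.051]), array([ 0.5836, -0.0389])]
spice top/salt top/jam/mug/lemon/tin [array([0.759, 0.244]), array([0.744, 0.195]), array([0.645, 0.219]), array([0.695, 0.277]), array([ 0.516, -0.211]), array([0.371, 0.002]), array([ 0.731, -0.26 ])]
```

View pics/m1.png

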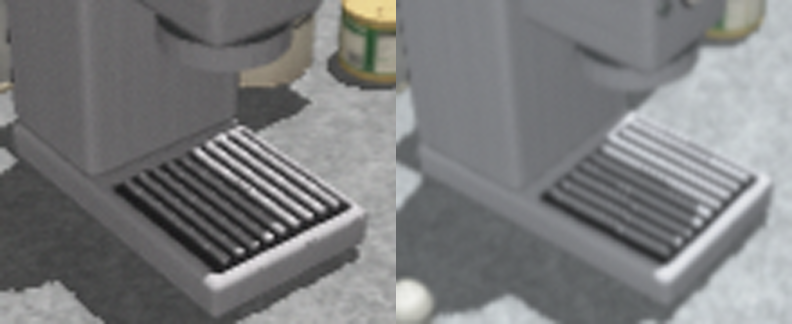

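The crop shows the collar's lower edge. In the scene crop it spans x=157..291 with its bottom at y=71; in the side crop it spans x=578..696 with its bottom at y=90. The tray's front corners are at (212,280) and (365,208).

```bash
cat >> h.py <<'E'
from scipy.optimize import least_squares
def circ(f,c,r,z):
    t=np.linspace(0,2*np.pi,181); p=proj(f,np.c_[c[0]+r*np.cos(t),c[1]+r*np.sin(t),0*t+z]); return p
def fitc(f,umin,umax,vmax,r,z,c0):
    def e(c):
        p=circ(f,c,r,z); return [p[:,0].min()-umin,p[:,0].max()-umax,p[:,1].max()-vmax]
    s=least_squares(e,c0); return s.x,s.fun
E
python3 - <<'E'
from h import *
L=lambda n:pickle.load(open(f'pics/{n}.pkl','rb'))
a,b=L('s0'),L('d0')
print(fitc(a,215+157/3.6,215+291/3.6,175+71/3.6,.0435,.16,(.63,0)))
print(fitc(b,200+182/3.6,200+300/3.6,175+90/3.6,.0435,.16,(.63,0)))
print('tray scene',[onz(a,215+u/3.6,175+v/3.6,z)[:2].round(4) for u,v,z in((212,280,.044),(365,208,.044),(212,318,0),(363,247,0))])
print('tray side',[onz(b,200+u/3.6,175+v/3.6,z)[:2].round(4) for u,v,z in((268,277,.044),(376,180,.044))])
E
```

```text
(array([ 0.6317412 , -0.00114981]), array([-0.21356755,  0.214872  , -0.03251556]))
(array([ 6.29473731e-01, -5.71195758e-04]), array([-1.16395116,  1.16819917, -0.12415312]))
tray scene [array([0.5566, 0.0714]), array([ 0.5484, -0.0563]), array([0.5676, 0.0618]), array([ 0.557 , -0.0673])]
tray side [array([0.5546, 0.0741]), array([ 0.5464, -0.0528])]
```

step_arm:
  rows:
    - [0.03, 0.05, 0.05, 0.1, 0.0876]
    - [0.05, 0.1, 0.1, 0.2, 0.0876]
    - [0.07, 0.15, 0.12, 0.3, 0.0876]
    - [0.08, 0.2, 0.12, 0.4, 0.0876]
    - [0.09, 0.25, 0.12, 0.5, 0.0876]
    - [0.1, 0.3, 0.12, 0.6, 0.0876]
    - [0.11, 0.35, 0.12, 0.7, 0.0876]
    - [0.12, 0.4, 0.12, 0.8, 0.0876]
    - [0.12, 0.45, 0.12, 0.9, 0.0876]
    - [0.12, 0.5, 0.12, 0.9, 0.0876]
    - [0.12, 0.55, 0.12, 0.9, 0.0876]
    - [0.12, 0.6, 0.12, 0.9, 0.0876]
    - [0.12, 0.65, 0.12, 0.9, 0.0876]
    - [0.12, 0.7, 0.12, 0.9, 0.0876]
    - [0.12, 0.75, 0.12, 0.9, 0.0876]
    - [0.13, 0.8, 0.12, 0.9, 0.0876]
    - [0.137, 0.845, 0.1, 0.9, 0.0876]
    - [0.137, 0.845, 0.08, 0.9, 0.0876]

```text
t: 1.95
eef_pos: [0.4165, 0.2261, 0.3129]
ee_rot: [-3.139, 0.004, -1.812]
force: [0.6, -1.3, 0.2]
width: 0.0876
gripper_force: 0.0
```

```bash
python3 - <<'E'
from h import *
s=arm.get_state(); print(s['q'].round(3),s['ee_rot'])
f=grab('wrist','w1')
print(proj(f,[[.533,.192,.05],[.4145,.2326,.035]]))
g=f['color'].max(2); m=(g<50).astype(np.uint8)
n,l,st,c=cv2.connectedComponentsWithStats(m)
for k in range(1,n):
    if st[k,4]>800:
        r=cv2.minAreaRect(np.argwhere(l==k)[:,::-1].astype(np.float32)); print(st[k],r,onz(f,*r[0],.03),[onz(f,*q,.035)[:2].round(3) for q in cv2.boxPoints(r)])
E
```

```text
[ 9.150e-01 -3.200e-02 -2.700e-01  1.000e-03 -1.328e+00 -1.156e+00] [-3.13900355  0.00403776 -1.81224144]
[[190.61252486 161.41638148]
 [287.82404862 167.51430277]]
[  16    0  115   73 3099] ((72.76741027832031, 37.057395935058594), (60.32062911987305, 103.01412200927734), 76.13897705078125) [0.62804752 0.01705865 0.03      ] [array([ 0.683, -0.014]), array([ 0.559, -0.009]), array([0.566, 0.052]), array([0.697, 0.049])]
[ 376    0   67   53 1395] ((408.9999694824219, 25.999996185302734), (65.99998474121094, 51.99999237060547), 0.0) [0.23451353 0.10239172 0.03      ] [array([0.278, 0.121]), array([0.27 , 0.067]), array([0.196, 0.085]), array([0.201, 0.14 ])]
[    0   235   560   185 32564] ((279.5, 327.0), (183.99996948242188, 558.9998779296875), 90.0) [0.48859005 0.48065069 0.03      ] [array([0.837, 0.229]), array([0.063, 0.42 ]), array([0.06, 0.78]), array([1.013, 0.548])]
[367 249  38  49 964] ((377.9493408203125, 278.30731201171875), (59.24043655395508, 26.016571044921875), 58.172550201416016) [0.32292612 0.43081773 0.03      ] [array([0.357, 0.388]), array([0.322, 0.374]), array([0.289, 0.469]), array([0.326, 0.485])]
[165 253  38  44 943] ((189.7794952392578, 279.6253967285156), (26.11528778076172, 53.93110275268555), 31.759479522705078) [0.59944982 0.36521012 0.03      ] [array([0.644, 0.38 ]), array([0.577, 0.317]), array([0.552, 0.346]), array([0.619, 0.411])]
[ 426  262  134   97 5349] ((492.5, 310.0), (96.0, 133.0), 90.0) [0.15834832 0.52895082 0.03      ] [array([0.251, 0.417]), array([0.063, 0.464]), array([0.061, 0.644]), array([0.271, 0.592])]
```

View pics/w1.png

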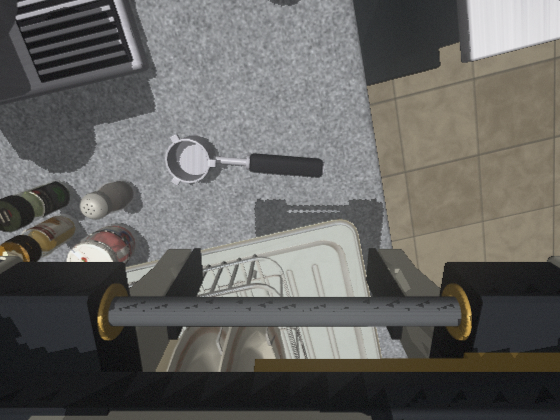

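The wrist view shows the handle from (249,163) to (322,167), the rim centre near (187,160), and the dish-drainer's near edge running from (200,260) to (355,222).

```bash
python3 - <<'E'
from h import *
f=pickle.load(open('pics/w1.pkl','rb'))
g=f['color'].max(2)[145:185,245:330]; m=(g<75).astype(np.uint8)
n,l,st,c=cv2.connectedComponentsWithStats(m); k=1+np.argmax(st[1:,4]); p=np.argwhere(l==k)[:,::-1]+[245,145]
r=cv2.minAreaRect(p.astype(np.float32)); print(r,onz(f,*r[0],.03)[:2]); bp=cv2.boxPoints(r); W=[onz(f,*q,.035)[:2].round(4) for q in bp]; print(W)
v=cv2.fitLine(p.astype(np.float32),2,0,.01,.01).ravel(); A=onz(f,v[2],v[3],.03);B=onz(f,v[2]-30*v[0],v[3]-30*v[1],.03); print(np.degrees(np.arctan2(*(B-A)[1::-1])))
print('rim',onz(f,187,160,.05)[:2])
for z in(0.03,.1): print([onz(f,u,w,z)[:2].round(3) for u,w in((205,258),(240,248),(300,235),(350,222),(380,330),(230,340))])
E
```

```text
((285.6176452636719, 165.0294189453125), (72.52828216552734, 18.859745025634766), 4.5739216804504395) [0.41678814 0.22960034]
[array([0.4667, 0.2254]), array([0.4579, 0.2016]), array([0.3671, 0.2319]), array([0.3743, 0.2563])]
-18.512775413459543
rim [0.53689865 0.18915351]
[array([0.566, 0.336]), array([0.511, 0.333]), array([0.421, 0.334]), array([0.347, 0.331]), array([0.334, 0.524]), array([0.572, 0.486])]
[array([0.539, 0.306]), array([0.493, 0.303]), array([0.417, 0.304]), array([0.355, 0.302]), array([0.344, 0.464]), array([0.545, 0.432])]
```

```bash
python3 - <<'E'
from h import *
a,b=cv2.imread('pics/s0.png'),cv2.imread('pics/d0.png');w=cv2.imread('pics/w1.png')
def c(i,x,y,w,h,s): return cv2.resize(i[y:y+h,x:x+w],None,fx=s,fy=s,interpolation=cv2.INTER_CUBIC)
cv2.imwrite('pics/m2.png',np.vstack([np.hstack([c(a,120,260,100,75,4),c(b,160,300,100,75,4)]),np.hstack([c(w,170,215,200,75,4)])]))
E
```

```text
(no output)
```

View pics/m2.png

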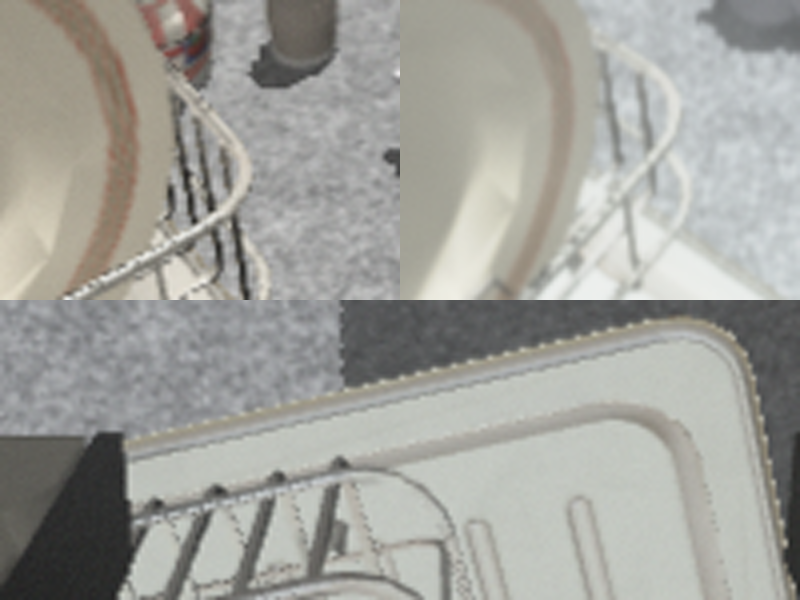

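The crops show the dish rack's upper wire corner at scene (181,305), side (229.5,327.5) and wrist (~(275,264)). I'll triangulate it.

```bash
python3 - <<'E'
from h import *
L=lambda n:pickle.load(open(f'pics/{n}.pkl','rb'))
a,b,w=L('s0'),L('d0'),L('w1')
def tri(l):
    A=0;y=0
    for f,u,v in l:
        c,d=ray(f,u,v);M=np.eye(3)-np.outer(d,d);A=A+M;y=y+M@c
    return np.linalg.solve(A,y)
print(tri([(a,181,305),(b,229.5,327.5)]),tri([(a,181,305),(w,275,265)]),tri([(b,229.5,327.5),(w,275,265)]))
for z in(.08,.1,.12,.14):print(z,onz(a,181,305,z)[:2],onz(b,229.5,327.5,z)[:2],onz(w,255,256,z)[:2],onz(w,280,268,z)[:2])
E
```

```text
[0.4568873  0.34639853 0.14611993] [0.46185465 0.33199447 0.12724984] [0.46259589 0.33248415 0.1143814 ]
0.08 [0.51851235 0.32028951] [0.48861671 0.31811166] [0.48209348 0.32723974] [0.45464842 0.35211053]
0.1 [0.50024812 0.32757906] [0.47876385 0.32730313] [0.47770905 0.31789454] [0.4516677  0.34149329]
0.12 [0.4819839  0.33486861] [0.468911   0.33649461] [0.47332463 0.30854934] [0.44868699 0.33087604]
0.14 [0.46371967 0.34215816] [0.45905814 0.34568609] [0.46894021 0.29920414] [0.44570628 0.32025879]
```

step_arm:
  rows:
    - [-0.023, 0.007, 0, 0.3, 0.0876]
    - [-0.023, 0.007, 0, 0.6, 0.0876]
    - [-0.023, 0.007, 0, 0.9, 0.0876]
    - [-0.023, 0.007, 0, 1.2, 0.0876]
    - [-0.023, 0.007, 0, 1.489, 0.0876]
    - [-0.023, 0.007, 0, 1.489, 0.0876]
    - [-0.023, 0.007, 0, 1.489, 0.0876]
    - [-0.023, 0.007, -0.03, 1.489, 0.0876]
    - [-0.023, 0.007, -0.07, 1.489, 0.0876]
    - [-0.023, 0.007, -0.11, 1.489, 0.0876]
    - [-0.023, 0.007, -0.15, 1.489, 0.0876]
    - [-0.023, 0.007, -0.15, 1.489, 0.0876]
    - [-0.023, 0.007, -0.15, 1.489, 0.0876]

```text
t: 3.3
eef_pos: [0.3933, 0.2298, 0.1619]
ee_rot: [3.14, -0.0, -0.325]
force: [0.6, 0.5, 1.2]
width: 0.0876
gripper_force: 0.0
```

```bash
python3 - <<'E'
from h import *
s=arm.get_state(); print(s['q'].round(3),s['eef_pos'],s['ee_rot'])
f=grab('wrist','w2')
g=f['color'].max(2); cv2.imwrite('pics/w2.png',f['color']); print(proj(f,[[.535,.19,.05],[.4155,.231,.035]]))
E
```

```text
[ 0.964  0.049 -0.546  0.001 -0.977  0.281] [0.39328151 0.22979515 0.16193376] [ 3.14014222e+00 -2.48585549e-04 -3.24997054e-01]
[[274.13212244   6.30241288]
 [275.29253576 174.22209221]]
```

View pics/w2.png

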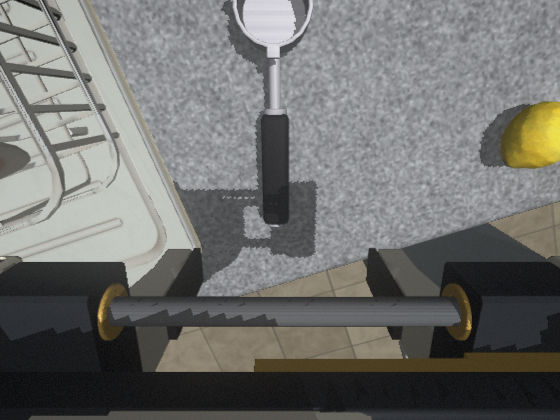

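The wrist view shows the handle vertical in the image, x 262–290, y 112–222. The neck is at x 275 and the rim centre near (273,15).

```bash
python3 - <<'E'
from h import *
f=pickle.load(open('pics/w2.pkl','rb'))
g=f['color'].max(2)[105:215,245:310]; m=(g<65).astype(np.uint8)
n,l,st,c=cv2.connectedComponentsWithStats(m)
for y in (120,135,150,165):
    xs=np.where(f['color'].max(2)[y,250:300]<50)[0]+250; print(y,xs.min(),xs.max(),onz(f,(xs.min()+xs.max())/2,y,.033)[:2])
print('ends',onz(f,275,112,.035)[:2],onz(f,276,222,.03)[:2],'rim',onz(f,273.5,10,.05)[:2],'lug',onz(f,273.5,52,.05)[:2])
E
```

```text
120 261 262 [0.46277488 0.2269057 ]
135 262 262 [0.45096481 0.23072616]
150 262 286 [0.43563732 0.22523539]
165 263 287 [0.42296867 0.22872527]
ends [0.46531878 0.21394838] [0.37115291 0.2458276 ] rim [0.53293321 0.19120253] lug [0.50683278 0.20031938]
```

step_arm:
  rows:
    - [-0.002, 0.009, -0.04, 0, 0.0876]
    - [-0.002, 0.009, -0.08, 0, 0.0876]
    - [-0.002, 0.009, -0.12, 0, 0.0876]
    - [-0.002, 0.009, -0.145, 0, 0.0876]
    - [-0.002, 0.009, -0.155, 0, 0.0876]
    - [-0.002, 0.009, -0.155, 0, 0.01]
    - [-0.002, 0.009, -0.155, 0, 0.01]
    - [-0.002, 0.009, -0.155, 0, 0.01]
    - [-0.002, 0.009, -0.155, 0, 0.01]
    - [-0.002, 0.009, -0.155, 0, 0.01]
    - [-0.002, 0.009, -0.155, 0, 0.01]
  newtons: 15

```text
t: 4.45
eef_pos: [0.3912, 0.2392, 0.0067]
ee_rot: [-3.141, -0.0, -0.325]
force: [-0.3, 0.9, 0.3]
width: 0.0453
gripper_force: 0.0
```

step_arm:
  rows:
    - [0, 0, 0, 0, 0.01]
    - [0, 0, 0, 0, 0.01]
    - [0, 0, 0, 0, 0.01]
    - [0, 0, 0, 0, 0.01]
    - [0, -0.01, 0, 0, 0.01]
    - [0, -0.02, 0, 0, 0.01]
    - [0, -0.03, 0, 0, 0.01]
    - [0, -0.04, 0, 0, 0.01]
    - [0, -0.05, 0, 0, 0.01]
    - [0, -0.06, 0, 0, 0.01]
    - [0, -0.06, 0, 0, 0.01]
    - [0, -0.06, 0, 0, 0.04]
    - [0, -0.06, 0, 0, 0.05]
    - [0, -0.06, 0, 0, 0.05]
  newtons: 15

```text
t: 5.85
eef_pos: [0.391, 0.1791, 0.0062]
ee_rot: [3.141, 0.0, -0.325]
force: [0.1, 0.9, -0.2]
width: 0.0424
gripper_force: 0.0
```

```bash
python3 - <<'E'
from h import *
s=arm.get_state(); print(s['eef_pos'],s['width'],s['ee_rot'])
a=grab('scene','s1');grab('side','d1')
m=a['color'][:, :]
def c(i,x,y,w,h,s): return cv2.resize(i[y:y+h,x:x+w],None,fx=s,fy=s,interpolation=cv2.INTER_CUBIC)
print(proj(a,[[.533,.131,.05],[.391,.179,.03]]))
cv2.imwrite('pics/m3.png',np.hstack([c(a['color'],190,120,200,300,2),c(cv2.imread('pics/d1.png'),190,120,200,300,2)]))
E
```

```text
[0.39103844 0.17912538 0.00624328] 0.042443284222808214 [ 3.14147248e+00  4.33390328e-05 -3.24672631e-01]
[[259.61548851 267.5909534 ]
 [287.15777889 326.45860756]]
```

View pics/m3.png

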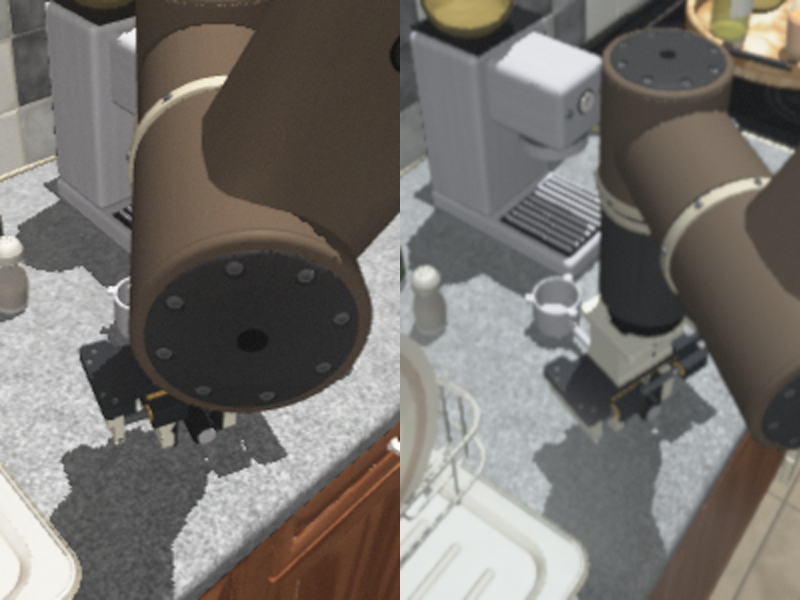

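Side view: the cup has slid to rim centre side (268,265), clear of the rack, and the fingers still straddle the handle.

step_arm:
  rows:
    - [0.009, -0.003, 0, 0, 0.06]
    - [0.018, -0.006, 0, 0, 0.06]
    - [0.027, -0.009, 0, 0, 0.06]
    - [0.027, -0.009, 0, 0, 0.01]
    - [0.027, -0.009, 0, 0, 0.01]
    - [0.027, -0.009, 0, 0, 0.01]
    - [0.027, -0.009, 0, 0, 0.01]
    - [0.027, -0.009, 0, 0, 0.01]
    - [0.027, -0.009, 0, 0, 0.01]
    - [0.027, -0.009, 0, 0, 0.01]
  newtons: 60

```text
t: 6.95
eef_pos: [0.4177, 0.1699, 0.0063]
ee_rot: [3.141, 0.0, -0.325]
force: [-1.6, 0.4, 1.1]
width: 0.0236
gripper_force: 59.8
```

```bash
python3 - <<'E'
from h import *
b=pickle.load(open('pics/d1.pkl','rb')); print(onz(b,268,265,.05))
s=arm.get_state();print(s['width'],s['gripper_force'],s['force'],s['moment'],s['eef_pos'])
E
```

```text
[0.53901952 0.12235119 0.05      ]
0.023600535723203683 59.83568251132965 [-1.64552696  0.37559005  1.05753878] [-0.10054687  0.61573386 -0.01971969] [0.41774898 0.16985105 0.00628318]
```

step_arm:
  rows:
    - [0, 0, 0.015, 0, 0.01]
    - [0, 0, 0.035, 0, 0.01]
    - [0, 0, 0.06, 0, 0.01]
    - [0, 0, 0.08, 0, 0.01]
    - [0, 0, 0.09, 0, 0.01]
    - [0, 0, 0.09, 0, 0.01]
    - [0, 0, 0.09, 0, 0.01]
  newtons: 60

```text
t: 7.65
eef_pos: [0.4174, 0.1696, 0.0954]
ee_rot: [3.141, 0.001, -0.325]
force: [-0.4, 0.8, -4.1]
width: 0.0238
gripper_force: 59.9
```

```bash
python3 - <<'E'
from h import *
s=arm.get_state();print(s['width'],s['gripper_force'],s['force'],s['moment'],s['eef_pos'],s['ee_rot'])
w=grab('wrist','w3');b=grab('side','d3')
r=s['eef_pos']+[.122*.948,-.122*.319,.045]; pw,pb=proj(w,r)[0],proj(b,r)[0]; print(pw,pb)
def c(i,x,y,w,h,s): return cv2.resize(i[y:y+h,x:x+w],None,fx=s,fy=s,interpolation=cv2.INTER_CUBIC)
x,y=int(pb[0])-50,int(pb[1])-60; print(x,y)
cv2.imwrite('pics/m4.png',np.hstack([c(w['color'],185,0,200,280,2),c(b['color'],x,y,100,140,4)]))
E
```

```text
0.023806845259977928 59.87624645233154 [-0.41528266  0.80545193 -4.14548338] [ 0.06333645  0.56956942 -0.02425802] [0.41741441 0.16958829 0.09543351] [ 3.14091311e+00  8.45682121e-04 -3.25169077e-01]
[286.33582713 -37.80647765] [267.33256459 240.6313443 ]
217 180
```

View pics/m4.png

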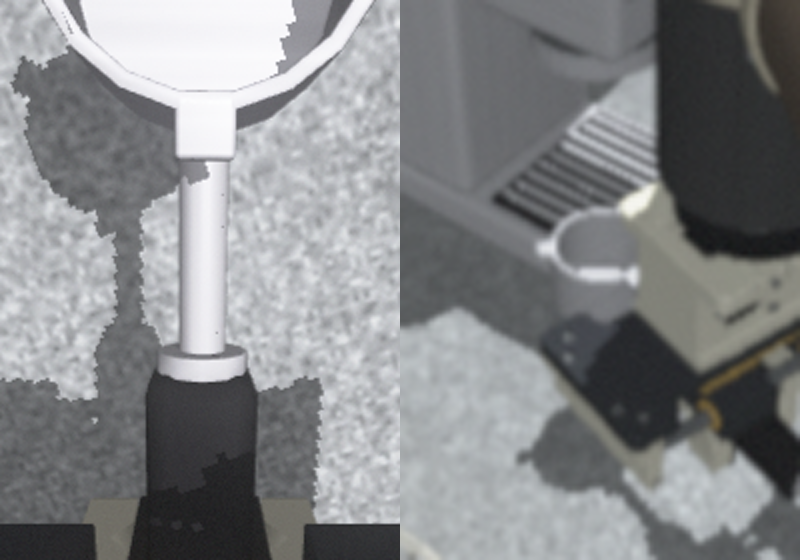

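The wrist view shows the lug at crop x 176–235 with its lower outer edge at y≈158, so the lug spans pixels 273–302.5 and its edge is at 79. The side view shows the cup held off the worktop and about level.

```bash
python3 - <<'E'
from h import *
w=pickle.load(open('pics/w3.pkl','rb'))
T=np.array([.4174,.1696,.0954]); e=np.array([np.cos(-.325),np.sin(-.325),0]); n=np.array([-e[1],e[0],0])
R=cv2.Rodrigues(np.array(w['rvec']))[0]; cam=-R.T@np.array(w['tvec']).ravel(); print('cam rel',(cam-T)@e,(cam-T)@n,(cam-T)[2])
g=w['color'][:200,287].max(1).astype(int); print(g[40:90])
for z in(.032,.036,.0391,.043):
  p=onz(w,287.8,79,T[2]+z)-T; q=onz(w,273,79,T[2]+z)-onz(w,302.5,79,T[2]+z); print(z,p@e,p@n,np.linalg.norm(q))
p=[onz(w,185+203/2,v/2,T[2]+.018+.005)-T for v in(170,340)]; print([(x@e,x@n) for x in p])
E
```

```text
cam rel 0.08469071625034734 0.0009260235098851903 0.15845496508274898
[249 250 250 250 246 198 245 248 250 251 253 252 251 251 251 250 250 250
 251 251 251 251 250 250 249 249 249 248 249 248 248 248 247 247 248 247
 247 230 198 145 137 192 185 150 150 150 151 149 151 181]
0.032 0.0909434213659451 -0.0006052344927036834 0.010529764960008297
0.036 0.09074563695751137 -0.0005567980235911712 0.010196689387906632
0.0391 0.09059235404097528 -0.0005192597600289658 0.00993855581952786
0.043 0.09039951424275243 -0.0004720342026442873 0.009613807136728682
[(np.float64(0.08923147108697631), np.float64(-0.00021896132129478892)), (np.float64(0.05602636729577764), np.float64(-0.0002465071879192278))]
```

step_arm:
  rows:
    - [0.01, -0.005, 0, -0.06, 0.01]
    - [0.023, -0.012, 0, -0.12, 0.01]
    - [0.036, -0.02, 0, -0.18, 0.01]
    - [0.05, -0.028, 0, -0.24, 0.01]
    - [0.064, -0.036, 0, -0.3, 0.01]
    - [0.078, -0.043, 0, -0.36, 0.01]
    - [0.092, -0.051, 0, -0.42, 0.01]
    - [0.106, -0.059, 0, -0.48, 0.01]
    - [0.12, -0.067, 0, -0.543, 0.01]
    - [0.132, -0.0735, 0, -0.543, 0.01]
    - [0.132, -0.0735, 0, -0.543, 0.01]
    - [0.132, -0.0735, 0, -0.543, 0.01]
  newtons: 60

```text
t: 8.95
eef_pos: [0.5496, 0.0961, 0.0953]
ee_rot: [3.14, 0.001, -0.867]
force: [0.1, 0.2, -3.4]
width: 0.0237
gripper_force: 59.9
```

```bash
python3 - <<'E'
from h import *
s=arm.get_state();print(s['q'].round(3),s['gripper_force'],s['force'],s['moment'],s['eef_pos'],s['ee_rot'])
b=grab('side','d4');a=grab('scene','s4')
def c(i,x,y,w,h,s): return cv2.resize(i[y:y+h,x:x+w],None,fx=s,fy=s,interpolation=cv2.INTER_CUBIC)
cv2.imwrite('pics/m5.png',np.hstack([c(a['color'],222,130,100,150,4),c(b['color'],215,130,100,150,4)]))
E
```

```text
[ 0.524  0.291 -0.417 -0.    -0.864  0.18 ] 59.8762571811676 [ 0.110517    0.19365753 -3.42613153] [0.29191811 0.4069353  0.0009272 ] [0.5496005  0.09610482 0.09534056] [ 3.14001138e+00  5.60974335e-04 -8.67256908e-01]
```

View pics/m5.png

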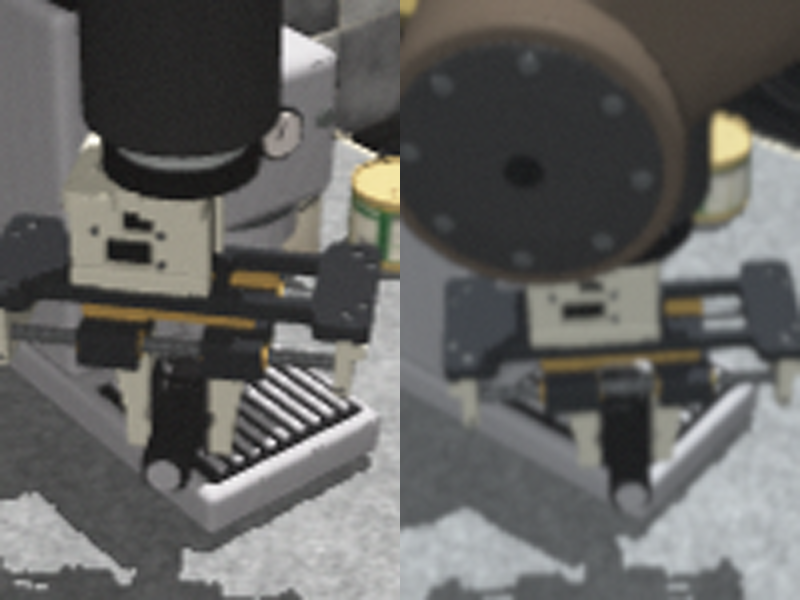

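Both views show the gripper holding the handle level in front-left of the machine, with the cup hidden under the head. From here I go by feel.

step_arm:
  rows:
    - [0, 0, 0.006, 0, 0.01]
    - [0, 0, 0.012, 0, 0.01]
    - [0, 0, 0.017, 0, 0.01]
    - [0, 0, 0.02, 0, 0.01]
    - [0, 0, 0.022, 0, 0.01]
    - [0, 0, 0.0225, 0, 0.01]

```text
t: 9.65
eef_pos: [0.5503, 0.0965, 0.1192]
ee_rot: [-3.141, -0.0, -0.868]
force: [0.8, 0.0, -2.5]
width: 0.0237
gripper_force: 59.9
```

```bash
cat > st.py <<'E'
from h import *
s=arm.get_state();print(round(s['t'],2),'F',s['force'].round(2),'M',s['moment'].round(3),s['eef_pos'].round(4),s['ee_rot'].round(4),s['gripper_force'])
E
python3 st.py
```

```text
9.65 F [ 0.83  0.02 -2.47] M [0.2   0.035 0.045] [0.5503 0.0965 0.1192] [-3.1408e+00 -3.0000e-04 -8.6750e-01] 59.87180471420288
```

step_arm:
  rows:
    - [0, 0, 0.001, 0, 0.01]
    - [0, 0, 0.002, 0, 0.01]
    - [0, 0, 0.002, 0, 0.01]

```text
t: 9.95
eef_pos: [0.5501, 0.0964, 0.1207]
ee_rot: [3.142, -0.0, -0.868]
force: [2.0, -0.6, -4.5]
width: 0.0234
gripper_force: 59.9
```

```bash
python3 st.py
```

```text
9.95 F [ 1.99 -0.57 -4.54] M [0.276 0.006 0.191] [0.5501 0.0964 0.1207] [ 3.1416 -0.     -0.8677] 59.87245559692383
```

step_arm:
  rows:
    - [-0.004, -0.0037, -0.001, 0.044, 0.01]
    - [-0.0081, -0.0075, -0.001, 0.087, 0.01]
    - [-0.0081, -0.0075, 0.001, 0.087, 0.01]
    - [-0.0081, -0.0075, 0.001, 0.087, 0.01]

```text
t: 10.35
eef_pos: [0.5421, 0.089, 0.1221]
ee_rot: [-3.141, -0.0, -0.782]
force: [-0.0, 0.7, -2.8]
width: 0.0234
gripper_force: 59.9
```

```bash
python3 st.py
```

```text
10.35 F [-0.01  0.7  -2.77] M [0.276 0.389 0.062] [0.5421 0.089  0.1221] [-3.1414e+00 -2.0000e-04 -7.8210e-01] 59.87620532512665
```

step_arm:
  rows:
    - [0, 0, 0.001, 0, 0.01]
    - [0, 0, 0.002, 0, 0.01]
    - [0, 0, 0.003, 0, 0.01]
    - [0, 0, 0.003, 0, 0.01]

```text
t: 10.75
eef_pos: [0.5421, 0.089, 0.1249]
ee_rot: [-3.141, -0.0, -0.781]
force: [-0.5, 0.3, -3.0]
width: 0.0235
gripper_force: 59.9
```

```bash
python3 st.py
```

```text
10.75 F [-0.54  0.28 -3.  ] M [0.252 0.355 0.021] [0.5421 0.089  0.1249] [-3.1414e+00 -1.0000e-04 -7.8090e-01] 59.876148104667664
```

step_arm:
  rows:
    - [0, 0, 0.001, 0, 0.01]
    - [0, 0, 0.002, 0, 0.01]
    - [0, 0, 0.003, 0, 0.01]
    - [0, 0, 0.004, 0, 0.01]
    - [0, 0, 0.004, 0, 0.01]

```text
t: 11.25
eef_pos: [0.542, 0.089, 0.129]
ee_rot: [-3.141, -0.0, -0.781]
force: [0.5, -0.2, -3.3]
width: 0.0235
gripper_force: 59.9
```

```bash
python3 st.py
```

```text
11.25 F [ 0.5  -0.19 -3.35] M [0.217 0.406 0.067] [0.542 0.089 0.129] [-3.1413e+00 -2.0000e-04 -7.8070e-01] 59.87591564655304
```

step_arm:
  rows:
    - [0, 0, 0.001, 0, 0.01]
    - [0, 0, 0.002, 0, 0.01]
    - [0, 0, 0.003, 0, 0.01]
    - [0, 0, 0.003, 0, 0.01]

```text
t: 11.65
eef_pos: [0.542, 0.089, 0.132]
ee_rot: [-3.141, -0.0, -0.781]
force: [0.8, -0.7, -3.9]
width: 0.0237
gripper_force: 59.9
```

```bash
python3 st.py
```

```text
11.65 F [ 0.82 -0.65 -3.9 ] M [0.264 0.43  0.055] [0.542 0.089 0.132] [-3.1413e+00 -1.0000e-04 -7.8080e-01] 59.87576186656952
```

step_arm:
  rows:
    - [0, 0, 0.001, 0, 0.01]
    - [0, 0, 0.0015, 0, 0.01]
    - [0, 0, 0.0015, 0, 0.01]

```text
t: 11.95
eef_pos: [0.542, 0.089, 0.1334]
ee_rot: [-3.141, -0.0, -0.781]
force: [0.1, -0.2, -3.8]
width: 0.0237
gripper_force: 59.9
```

```bash
python3 st.py
```

```text
11.95 F [ 0.08 -0.21 -3.77] M [0.221 0.366 0.004] [0.542  0.089  0.1334] [-3.1415 -0.     -0.7808] 59.87615525722504
```

step_arm:
  rows:
    - [-0.0037, -0.0041, 0, 0.0436, 0.01]
    - [-0.0073, -0.0081, 0, 0.0873, 0.01]
    - [-0.0106, -0.0125, 0, 0.131, 0.01]
    - [-0.014, -0.0169, 0, 0.1745, 0.01]
    - [-0.014, -0.0169, 0, 0.1745, 0.01]

```text
t: 12.45
eef_pos: [0.5277, 0.0717, 0.1333]
ee_rot: [-3.142, -0.0, -0.606]
force: [0.4, 0.2, -3.6]
width: 0.0235
gripper_force: 59.9
```

```bash
python3 st.py
```

```text
12.45 F [ 0.4   0.23 -3.58] M [0.369 0.349 0.09 ] [0.5277 0.0717 0.1333] [-3.1415 -0.     -0.6058] 59.87294018268585
```

step_arm:
  rows:
    - [-0.003, -0.0045, 0, 0.0436, 0.01]
    - [-0.0058, -0.0093, 0, 0.0873, 0.01]
    - [-0.0084, -0.014, 0, 0.131, 0.01]
    - [-0.0109, -0.019, 0, 0.1745, 0.01]
    - [-0.013, -0.024, 0, 0.218, 0.01]
    - [-0.015, -0.0292, 0, 0.262, 0.01]
    - [-0.0168, -0.0344, 0, 0.3055, 0.01]
    - [-0.0183, -0.0397, 0, 0.349, 0.01]
    - [-0.0183, -0.0397, 0, 0.349, 0.01]

```text
t: 13.35
eef_pos: [0.5095, 0.032, 0.1333]
ee_rot: [3.141, 0.0, -0.258]
force: [-0.1, 0.0, -2.9]
width: 0.0235
gripper_force: 59.9
```

```bash
python3 st.py
```

```text
13.35 F [-0.14  0.03 -2.93] M [0.056 0.451 0.003] [0.5095 0.032  0.1333] [ 3.1413e+00  3.0000e-04 -2.5820e-01] 59.874674677848816
```

step_arm:
  rows:
    - [-0.0013, -0.0053, 0, 0.0436, 0.01]
    - [-0.002, -0.0086, 0, 0.07, 0.01]
    - [-0.0023, -0.0108, 0, 0.0873, 0.01]
    - [-0.0023, -0.0108, 0, 0.0873, 0.01]

```text
t: 13.75
eef_pos: [0.5074, 0.0215, 0.1333]
ee_rot: [3.141, 0.0, -0.171]
force: [-1.2, 0.2, -3.3]
width: 0.0237
gripper_force: 59.9
```

```bash
python3 st.py
```

```text
13.75 F [-1.16  0.16 -3.35] M [ 0.013  0.47  -0.028] [0.5074 0.0215 0.1333] [ 3.1415  0.     -0.1711] 59.87531125545502
```

step_arm:
  rows:
    - [-0.0004, -0.0027, 0, 0.0218, 0.01]
    - [-0.0008, -0.0054, 0, 0.0436, 0.01]
    - [-0.0011, -0.0082, 0, 0.0655, 0.01]
    - [-0.0014, -0.0109, 0, 0.0873, 0.01]
    - [-0.0014, -0.0109, 0, 0.0873, 0.01]

```text
t: 14.25
eef_pos: [0.5058, 0.0103, 0.1333]
ee_rot: [3.142, 0.0, -0.082]
force: [-0.3, 1.0, -2.9]
width: 0.0239
gripper_force: 59.9
```

```bash
python3 st.py
```

```text
14.25 F [-0.35  0.98 -2.85] M [0.053 0.526 0.072] [0.5058 0.0103 0.1333] [ 3.1415e+00  1.0000e-04 -8.2100e-02] 59.87455666065216
```

step_arm:
  rows:
    - [-0.0002, -0.0027, 0, 0.0218, 0.01]
    - [-0.0003, -0.0055, 0, 0.0436, 0.01]
    - [-0.0003, -0.0055, 0, 0.0436, 0.01]

```text
t: 14.55
eef_pos: [0.5055, 0.0048, 0.1333]
ee_rot: [3.142, 0.0, -0.038]
force: [0.0, -0.3, -3.7]
width: 0.0234
gripper_force: 59.9
```

```bash
python3 st.py
```

```text
14.55 F [ 0.   -0.27 -3.7 ] M [-0.035  0.515  0.047] [0.5055 0.0048 0.1333] [ 3.1415e+00  2.0000e-04 -3.8300e-02] 59.87490177154541
```

step_arm:
  rows:
    - [0, -0.0028, 0, 0.0218, 0.01]
    - [0, -0.0055, 0, 0.0436, 0.01]
    - [0, -0.0055, 0, 0.0436, 0.01]

```text
t: 14.85
eef_pos: [0.5056, -0.0007, 0.1333]
ee_rot: [3.142, 0.0, 0.005]
force: [-0.2, 0.3, -3.4]
width: 0.0233
gripper_force: 59.9
```

```bash
python3 st.py
```

```text
14.85 F [-0.22  0.33 -3.38] M [-0.076  0.481  0.037] [ 0.5056 -0.0007  0.1333] [3.1415e+00 1.0000e-04 5.4000e-03] 59.87509489059448
```

step_arm:
  rows:
    - [0, -0.0028, 0, 0.0218, 0.01]
    - [0.0002, -0.0055, 0, 0.0436, 0.01]
    - [0.0002, -0.0055, 0, 0.0436, 0.01]

```text
t: 15.15
eef_pos: [0.5058, -0.0062, 0.1333]
ee_rot: [3.142, 0.0, 0.049]
force: [0.4, 0.0, -3.7]
width: 0.0239
gripper_force: 59.9
```

```bash
python3 st.py
```

```text
15.15 F [ 0.39  0.01 -3.7 ] M [-0.113  0.519 -0.023] [ 0.5058 -0.0062  0.1333] [3.1415 0.     0.049 ] 59.87498760223389
```

Next from φ=182.8° to 187.8° in small steps.

step_arm:
  rows:
    - [0.0001, -0.0027, 0, 0.0218, 0.01]
    - [0.0004, -0.0054, 0, 0.0436, 0.01]
    - [0.0004, -0.0054, 0, 0.0436, 0.01]

```text
t: 15.45
eef_pos: [0.5062, -0.0116, 0.1333]
ee_rot: [3.142, 0.0, 0.093]
force: [-0.0, 0.7, -2.5]
width: 0.0236
gripper_force: 59.9
```

```bash
python3 st.py
```

```text
15.45 F [-0.03  0.66 -2.54] M [-0.128  0.527 -0.004] [ 0.5062 -0.0116  0.1333] [3.1416 0.     0.0927] 59.874882102012634
```

step_arm:
  rows:
    - [0.0003, -0.0027, 0, 0.0218, 0.01]
    - [0.0007, -0.0055, 0, 0.0436, 0.01]
    - [0.0007, -0.0055, 0, 0.0436, 0.01]

```text
t: 15.75
eef_pos: [0.5068, -0.0168, 0.1332]
ee_rot: [-3.141, 0.0, 0.137]
force: [-1.5, 3.1, -3.4]
width: 0.0234
gripper_force: 59.9
```

```bash
python3 st.py
```

```text
15.75 F [-1.5   3.11 -3.39] M [0.805 0.915 0.256] [ 0.5068 -0.0168  0.1332] [-3.1413e+00  2.0000e-04  1.3660e-01] 59.880972504615784
```

step_arm:
  rows:
    - [0.0003, -0.0022, 0, 0.0175, 0.01]
    - [0.0003, -0.0022, 0, 0.0175, 0.01]

```text
t: 15.95
eef_pos: [0.5071, -0.0187, 0.1332]
ee_rot: [-3.141, 0.0, 0.154]
force: [-1.6, 4.6, -3.1]
width: 0.0234
gripper_force: 59.9
```

```bash
python3 st.py
```

```text
15.95 F [-1.55  4.64 -3.07] M [1.504 1.21  0.262] [ 0.5071 -0.0187  0.1332] [-3.1411e+00  2.0000e-04  1.5360e-01] 59.880343079566956
```

step_arm:
  rows:
    - [-0.0006, 0.0055, 0, -0.044, 0.01]
    - [-0.0012, 0.0105, 0, -0.084, 0.01]
    - [-0.0012, 0.0105, 0, -0.084, 0.01]
    - [-0.0012, 0.0105, -0.002, -0.084, 0.01]
    - [-0.0012, 0.0105, -0.002, -0.084, 0.01]

```text
t: 16.45
eef_pos: [0.5059, -0.0088, 0.131]
ee_rot: [3.141, 0.0, 0.069]
force: [-0.0, 0.3, -3.4]
width: 0.0236
gripper_force: 59.9
```

```bash
python3 st.py
```

```text
16.45 F [-0.04  0.25 -3.44] M [-0.08   0.572  0.054] [ 0.5059 -0.0088  0.131 ] [3.1414e+00 4.0000e-04 6.9400e-02] 59.87594783306122
```

step_arm:
  rows:
    - [0, 0, -0.001, 0, 0.01]
    - [0, 0, -0.002, 0, 0.01]
    - [0, 0, -0.002, 0, 0.01]

```text
t: 16.75
eef_pos: [0.5059, -0.0086, 0.1291]
ee_rot: [3.142, 0.0, 0.069]
force: [0.3, 0.1, -2.9]
width: 0.0234
gripper_force: 59.9
```

```bash
python3 st.py
```

```text
16.75 F [ 0.3   0.15 -2.85] M [-0.195  0.53   0.046] [ 0.5059 -0.0086  0.1291] [3.1415e+00 3.0000e-04 6.8800e-02] 59.87601578235626
```

step_arm:
  rows:
    - [0, 0, -0.0005, 0, 0.01]
    - [0, 0, -0.001, 0, 0.01]
    - [0, 0, -0.001, 0, 0.01]

```text
t: 17.05
eef_pos: [0.506, -0.0085, 0.1282]
ee_rot: [-3.142, 0.0, 0.069]
force: [-0.4, -0.1, -3.2]
width: 0.0238
gripper_force: 59.9
```

```bash
python3 st.py
```

```text
17.05 F [-0.44 -0.07 -3.18] M [-0.2    0.504 -0.058] [ 0.506  -0.0085  0.1282] [-3.1415  0.      0.0687] 59.87610697746277
```

step_arm:
  rows:
    - [0, 0, -0.0005, 0, 0.01]
    - [0, 0, -0.001, 0, 0.01]
    - [0, 0, -0.001, 0, 0.01]

```text
t: 17.35
eef_pos: [0.5062, -0.0084, 0.1274]
ee_rot: [3.142, -0.0, 0.069]
force: [-0.1, -0.4, -2.7]
width: 0.0235
gripper_force: 59.9
```

```bash
python3 st.py
```

```text
17.35 F [-0.11 -0.45 -2.68] M [-0.091  0.503  0.033] [ 0.5062 -0.0084  0.1274] [ 3.1416e+00 -3.0000e-04  6.8900e-02] 59.876160621643066
```

step_arm:
  rows:
    - [0, 0, -0.0005, 0, 0.01]
    - [0, 0, -0.001, 0, 0.01]
    - [0, 0, -0.001, 0, 0.01]

```text
t: 17.65
eef_pos: [0.5062, -0.0084, 0.1265]
ee_rot: [-3.142, -0.001, 0.069]
force: [-0.1, 0.2, 0.1]
width: 0.0231
gripper_force: 59.9
```

```bash
python3 st.py
```

```text
17.65 F [-0.15  0.25  0.06] M [-0.121  0.328 -0.006] [ 0.5062 -0.0084  0.1265] [-3.1416e+00 -6.0000e-04  6.8900e-02] 59.8769474029541
```

step_arm:
  rows:
    - [0, 0, -0.0005, 0, 0.01]
    - [0, 0, -0.001, 0, 0.01]
    - [0, 0, -0.001, 0, 0.01]

```text
t: 17.95
eef_pos: [0.5065, -0.0084, 0.1258]
ee_rot: [-3.142, -0.001, 0.069]
force: [-2.6, 0.4, 4.0]
width: 0.0243
gripper_force: 59.9
```

```bash
python3 st.py
```

```text
17.95 F [-2.63  0.37  3.95] M [-0.096  0.623 -0.017] [ 0.5065 -0.0084  0.1258] [-3.1416e+00 -1.0000e-03  6.9000e-02] 59.87805783748627
```

step_arm:
  rows:
    - [0, 0, 0.0008, 0, 0.01]
    - [-0.0001, 0.0033, 0.0008, -0.026, 0.01]
    - [-0.0003, 0.0066, 0.0008, -0.052, 0.01]
    - [-0.0003, 0.0066, 0.0008, -0.052, 0.01]

```text
t: 18.35
eef_pos: [0.5061, -0.0016, 0.1262]
ee_rot: [-3.141, -0.001, 0.017]
force: [-0.3, -0.1, 0.7]
width: 0.0235
gripper_force: 59.9
```

```bash
python3 st.py
```

```text
18.35 F [-0.34 -0.12  0.66] M [-0.208  0.084 -0.028] [ 0.5061 -0.0016  0.1262] [-3.1414e+00 -7.0000e-04  1.6800e-02] 59.88271236419678
```

step_arm:
  rows:
    - [0, 0.0033, 0, -0.026, 0.01]
    - [0.0001, 0.0066, 0, -0.052, 0.01]
    - [0.0001, 0.0066, 0, -0.052, 0.01]

```text
t: 18.65
eef_pos: [0.506, 0.0045, 0.1262]
ee_rot: [3.141, -0.0, -0.034]
force: [-0.4, -2.8, 1.5]
width: 0.0237
gripper_force: 59.9
```

```bash
python3 st.py
```

```text
18.65 F [-0.37 -2.79  1.53] M [-1.033  0.003  0.478] [0.506  0.0045 0.1262] [ 3.1409e+00 -2.0000e-04 -3.3700e-02] 59.92371439933777
```

The notch wall resists the turn back to the left, so the lugs are seated. I'll centre the handle and release.

step_arm:
  rows:
    - [0, -0.004, 0, 0.032, 0.01]
    - [0, -0.008, 0, 0.06, 0.01]
    - [0, -0.01, 0, 0.08, 0.01]
    - [0, -0.01, 0, 0.08, 0.01]

```text
t: 19.05
eef_pos: [0.506, -0.0054, 0.1262]
ee_rot: [-3.141, -0.0, 0.045]
force: [-0.3, 1.4, 1.5]
width: 0.0231
gripper_force: 59.9
```

```bash
python3 st.py
```

```text
19.05 F [-0.31  1.38  1.45] M [-0.006  0.111  0.069] [ 0.506  -0.0054  0.1262] [-3.1414e+00 -4.0000e-04  4.5400e-02] 59.873018860816956
```

step_arm:
  rows:
    - [0, 0, 0, 0, 0.03]
    - [0, 0, 0, 0, 0.04]
    - [0, 0, 0, 0, 0.06]
    - [0, 0, 0, 0, 0.06]
    - [0, 0, 0, 0, 0.06]
    - [0, 0, 0, 0, 0.06]
    - [0, 0, 0.02, 0, 0.06]
    - [-0.005, 0, 0.05, 0, 0.06]
    - [-0.02, 0, 0.09, 0, 0.06]
    - [-0.04, 0, 0.12, 0, 0.06]
    - [-0.06, 0, 0.14, 0, 0.06]
    - [-0.06, -0.05, 0.14, 0, 0.06]
    - [-0.06, -0.1, 0.14, 0, 0.06]
    - [-0.06, -0.15, 0.14, 0, 0.06]
    - [-0.06, -0.2, 0.14, 0, 0.06]
    - [-0.06, -0.25, 0.14, 0, 0.06]
    - [-0.06, -0.25, 0.14, 0, 0.06]

```text
t: 20.75
eef_pos: [0.4449, -0.2601, 0.2654]
ee_rot: [3.141, 0.002, 0.039]
force: [-0.6, -0.2, 0.1]
width: 0.06
gripper_force: 0.0
```

```bash
python3 st.py; python3 - <<'E'
from h import *
a=grab('scene','s6');b=grab('side','d6')
for n,f in(('s',a),('d',b)):
    # dark handle pixels near predicted place
    P=np.array([.632,0,.144]);u=np.array([np.cos(np.radians(183)),np.sin(np.radians(183)),0])
    pr=proj(f,[P+u*d+[0,0,.0] for d in(.036,.077,.127,.177)]);print(n,pr.round(1).tolist())
    x0,y0=(pr.min(0)-15).astype(int);x1,y1=(pr.max(0)+15).astype(int)
    m=(f['color'][y0:y1,x0:x1].max(2)<60).astype(np.uint8)
    N,l,st,c=cv2.connectedComponentsWithStats(m)
    for k in range(1,N):
        if st[k,4]>150:
            r=cv2.minAreaRect((np.argwhere(l==k)[:,::-1]+[x0,y0]).astype(np.float32));print(st[k,4],r,cv2.boxPoints(r).round(1).tolist())
    # change mask vs start, for bystanders
o=cv2.imread('pics/s0.png'); d=cv2.absdiff(o,a['color']).max(2)
for nm,(x,y,w,h) in dict(spice=(145,205,45,45),salt=(184,238,22,40),mug=(352,188,36,50),lemon=(342,274,32,36),tin=(308,168,28,32),jam=(140,238,34,40)).items(): print(nm,(d[y:y+h,x:x+w]>40).mean().round(3))
E
```

```text
20.75 F [-0.63 -0.17  0.07] M [-0.04   0.157  0.042] [ 0.4449 -0.2601  0.2654] [3.141e+00 1.600e-03 3.900e-02] 0.0
s [[287.6, 197.0], [300.6, 204.1], [317.6, 213.3], [335.8, 223.2]]
470 ((317.107666015625, 213.06155395507812), (41.42759704589844, 12.403472900390625), 29.744882583618164) [[296.0, 208.1999969482422], [302.20001220703125, 197.39999389648438], [338.20001220703125, 218.0], [332.0, 228.6999969482422]]
d [[278.3, 198.6], [292.6, 204.1], [310.8, 211.1], [329.7, 218.4]]
341 ((310.8212890625, 211.9004669189453), (38.20781326293945, 10.157358169555664), 19.653823852539062) [[291.1000061035156, 210.3000030517578], [294.5, 200.6999969482422], [330.5, 213.5], [327.1000061035156, 223.10000610351562]]
spice 0.002
salt 0.015
mug 0.011
lemon 0.263
tin 0.0
jam 0.0
```

```bash
python3 - <<'E'
from h import *
for n in('s0','s6','d0','d6'):
    i=cv2.cvtColor(cv2.imread(f'pics/{n}.png'),cv2.COLOR_BGR2HSV); m=cv2.inRange(i,(22,150,60),(35,255,255)); m[:240]=0;
    M=cv2.moments(m,True); print(n,M['m00'],M['m10']/M['m00'],M['m01']/M['m00'])
print(arm.job_done())
E
```

```text
s0 315.0 355.215873015873 291.2126984126984
s6 361.0 355.0 290.994459833795
d0 161.0 353.4223602484472 274.48447204968943
d6 179.0 353.4301675977654 273.77653631284915
the job is handed in; nothing more can be done
None
```

The portafilter is locked in the group head: at the notch it resisted turning back to the left, and the released handle hangs level, about 7° right of straight front. The bystanders show no movement in the camera checks, and the job was handed in at about 21 s.

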